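# Line up the offcuts by length along the fence

## Robot

A 6-joint arm with a two-finger parallel gripper is mounted at the origin on a cart in front of the work surface, level with it; the furniture and walls round the work are solid. World frame = base frame: x ahead of the robot, y to its left, z up, the work surface at z = 0. Lengths are in m, angles in rad, forces in N, time in s.
With the tool pointing down it reaches from about 0.225 to 0.875 m from the base axis. Payload 3.4 kg.
Tool frame: the origin (TCP) lies at the very end of the fingers, on their centre line; the grasp point (between the pads) lies 19 mm behind it; z points along the fingers, y is the line along which they close (so a half turn about z gives the same grasp; the last joint's range is limited). The gripper opens to 85 mm and grips with 20 to 120 N. Pads are 22 mm wide; open, the fingers measure 114 mm over their backs; the gripper's body (76 mm by 85 mm) begins 54 mm behind the grasp point. The pads swing forward as they close: fully open they stand 13 mm farther back than shut.
Start: joints at [-1.416, 0.276, 1.505, -0, 1.361, -0.121], TCP at [0.157, -0.553, 0.231] pointing down, gripper open.
Joint ranges: [-2.89, 2.89], [-0.75, 2.08], [0.22, 2.7], [-1.18, 4.32], [0.11, 2.71], [-2.7, 2.7]. Speed limits (rad/s): [2.57, 2.57, 3.14, 3.14, 3.14, 3.14].

## Interface

Orientations are given as a unit quaternion [w, x, y, z].
In Python, from rig import manip, eyes gives the robot as it stands.
- The arm moves only by the tool servo_tool, never from a script. Its argument "series" is text: rows parted by semicolons, each of 7 numbers parted by spaces: the shift along the tool's x, y, z in m, then the turn, a rotation vector about the tool's x, y, z in degrees, then the closure, from 0 (fully open) to 1 (shut). In form: dx dy dz ax ay az fingers; .... A call has 1 to 5 rows; each row is the pose to reach, as a shift and turn from the pose commanded when the call began, along the tool's axes at that moment; what a row does not reach only later rows make up. A row lasts 1/10 s, in which the tool goes at most 50 mm and 8.59 degrees, less where a joint would pass 70% of its speed; a pose out of reach is approached as far as the arm can. A call with a gripper value outside its range is refused whole. The fingers move at their own pace and stop on an object; "squeeze" is the grip in N (left out, the last holds). Time passes only in rows, so rows that repeat a pose let the fingers close. It gives the time, the measured TCP pose, the force, the opening and the grip force at its end, in the units of the state.
- manip.get_state(): the state, without advancing time (a new reading comes with each control period).
- eyes.get_image(name): name is "scene" or "top" or "wrist"; returns the picture (480x640x3 uint8, red, green, blue); there is no depth.
- eyes.camera_info(name): a dict with "fx", "fy", "cx", "cy" (pixels), "dist" ([k1, k2, p1, p2, k3] as OpenCV has them; the pictures are not rectified), "eye" and "orientation" of the camera in the world. Camera axes: x right, y down, z forward; pixel columns grow to the right and rows downward; lengths in m; the calibration is good to about 2 mm. A picture is of the moment at which its call begins: read the wrist's pose just before it. camera_info takes no time and is no camera call; for the wrist camera it gives the pose at the moment of the call.
- manip.sign_off(): hands the job in; it is judged then, once.
The state is a dict: "clock": time; "qpos": joint angles; "qd": joint speeds; "effort": joint torques, N m; "position": TCP position; "ee_rot": TCP orientation; "contact_force": force on the tool from outside, world axes, zero at the start; "moment": the same for the moment, N m; "width": finger opening in m; "gripper_force": force on a finger pad.
Only numpy, scipy, OpenCV 4.12 (cv2) and the standard library are available. Lean on these libraries where they do the work, as an engineer would, in place of code of your own. Each camera call takes 0.05 s, during which the arm holds its last target. There are 200 camera calls.

## Task

Line up the four wooden offcuts in order of length on the four grey bays along the wooden fence: the shortest in the bay at the end where the dark wooden post stands on the fence, then longer and longer, the longest in the bay at the other end. Lay each one flat along the middle of its bay, square to the fence, with one end close to the fence (no more than 15 mm away). Leave the pencil where it lies.

Things in the scene. Friction and masses are not known exactly. Their poses are not given: they have to be found in the camera images.
- offcut_a: the shortest offcut, a stubby light-brown block: wooden, 50 wide x 80 long x 40 high mm, lying flat on the bench. Origin at the centre of its underside, z up; own y along its length, own x across its width.
- offcut_b: the second shortest offcut, a pale square-section block: wooden, 45 wide x 110 long x 45 high mm, lying flat on the bench. Origin at the centre of its underside, z up; own y along its length, own x across its width.
- offcut_c: the second longest offcut, a narrow dark-brown stick: wooden, 40 wide x 160 long x 20 high mm, lying flat on the bench. Origin at the centre of its underside, z up; own y along its length, own x across its width.
- offcut_d: the longest offcut, a thin flat brown board: wooden, 50 wide x 200 long x 12 high mm, lying flat on the bench. Origin at the centre of its underside, z up; own y along its length, own x across its width.
- bay1: the farthest of four like bays (counted from the robot): fixed grey pad 210 long x 60 wide x 4 mm thick, its right end touching the fence; bay pitch 78 mm. Origin on the bench under the middle of its edge at the fence; x through the fence, square to it (pad from x = -210 to 0, fence face at 0), y along the fence away from the robot, z up. Fence: wooden, 25 high, 25 thick.
- bay2: the second farthest of four like bays (counted from the robot): fixed grey pad 210 long x 60 wide x 4 mm thick, its right end touching the fence; bay pitch 78 mm. Origin on the bench under the middle of its edge at the fence; x through the fence, square to it (pad from x = -210 to 0, fence face at 0), y along the fence away from the robot, z up. Fence: wooden, 25 high, 25 thick.
- bay3: the second nearest of four like bays (counted from the robot): fixed grey pad 210 long x 60 wide x 4 mm thick, its right end touching the fence; bay pitch 78 mm. Origin on the bench under the middle of its edge at the fence; x through the fence, square to it (pad from x = -210 to 0, fence face at 0), y along the fence away from the robot, z up. Fence: wooden, 25 high, 25 thick.
- bay4: the nearest of four like bays (counted from the robot): fixed grey pad 210 long x 60 wide x 4 mm thick, its right end touching the fence; bay pitch 78 mm. Origin on the bench under the middle of its edge at the fence; x through the fence, square to it (pad from x = -210 to 0, fence face at 0), y along the fence away from the robot, z up. Fence: wooden, 25 high, 25 thick.
- end_post: dark wooden post 25 x 24 (along the fence) x 30 mm high with a steel bolt head on top, fixed on top of the fence at its far or its near end; bolt top 60 mm above the bench. The other end has only a flat steel plate. Origin at the centre of its underside, y along the fence; 45 mm along the fence from the middle of the nearest bay.
- marker_pencil: loose flat red carpenter's pencil, 13 x 168 x 8 mm, lying among the offcuts; not part of the job. Origin at the centre of its underside, y along its length.

How it is judged:
At the end, for the whole second after the job is handed in: Each offcut lies flat on the bay of its rank by length, counted from the end with the post: centre within 15 mm of the bay's centre line, its end at most 22 mm from the fence, length within 0.17 rad of square to the fence; all released, at rest; pencil not moved over 40 mm (((horizontal distance between end_post and bay1 below 0.12 m and (x of offcut_a in the frame of bay1 between -0.062 and -0.034 m and y of offcut_a in the frame of bay1 between -0.015 and 0.015 m and z of offcut_a in the frame of bay1 below 0.008 m and angle between the y axis of offcut_a and the x axis of bay1, either way round below 0.17 rad and angle between offcut_a's own z axis and vertical below 0.1 rad) and (x of offcut_b in the frame of bay2 between -0.077 and -0.049 m and y of offcut_b in the frame of bay2 between -0.015 and 0.015 m and z of offcut_b in the frame of bay2 below 0.008 m and angle between the y axis of offcut_b and the x axis of bay2, either way round below 0.17 rad and angle between offcut_b's own z axis and vertical below 0.1 rad) and (x of offcut_c in the frame of bay3 between -0.102 and -0.074 m and y of offcut_c in the frame of bay3 between -0.015 and 0.015 m and z of offcut_c in the frame of bay3 below 0.008 m and angle between the y axis of offcut_c and the x axis of bay3, either way round below 0.17 rad and angle between offcut_c's own z axis and vertical below 0.1 rad) and (x of offcut_d in the frame of bay4 between -0.122 and -0.094 m and y of offcut_d in the frame of bay4 between -0.015 and 0.015 m and z of offcut_d in the frame of bay4 below 0.008 m and angle between the y axis of offcut_d and the x axis of bay4, either way round below 0.17 rad and angle between offcut_d's own z axis and vertical below 0.1 rad)) or (horizontal distance between end_post and bay4 below 0.12 m and (x of offcut_a in the frame of bay4 between -0.062 and -0.034 m and y of offcut_a in the frame of bay4 between -0.015 and 0.015 m and z of offcut_a in the frame of bay4 below 0.008 m and angle between the y axis of offcut_a and the x axis of bay4, either way round below 0.17 rad and angle between offcut_a's own z axis and vertical below 0.1 rad) and (x of offcut_b in the frame of bay3 between -0.077 and -0.049 m and y of offcut_b in the frame of bay3 between -0.015 and 0.015 m and z of offcut_b in the frame of bay3 below 0.008 m and angle between the y axis of offcut_b and the x axis of bay3, either way round below 0.17 rad and angle between offcut_b's own z axis and vertical below 0.1 rad) and (x of offcut_c in the frame of bay2 between -0.102 and -0.074 m and y of offcut_c in the frame of bay2 between -0.015 and 0.015 m and z of offcut_c in the frame of bay2 below 0.008 m and angle between the y axis of offcut_c and the x axis of bay2, either way round below 0.17 rad and angle between offcut_c's own z axis and vertical below 0.1 rad) and (x of offcut_d in the frame of bay1 between -0.122 and -0.094 m and y of offcut_d in the frame of bay1 between -0.015 and 0.015 m and z of offcut_d in the frame of bay1 below 0.008 m and angle between the y axis of offcut_d and the x axis of bay1, either way round below 0.17 rad and angle between offcut_d's own z axis and vertical below 0.1 rad))) and linear speed of each of offcut_a, offcut_b, offcut_c, offcut_d below 0.02 m/s); the robot touches nothing.
It fails at once if the pencil is moved by more than 40 mm (distance of marker_pencil from where it was at the start of the episode above 0.04 m).
It also fails if it takes over 115 s, if anything falls off the work surface, if the arm or the gripper's body presses on something with over 40 N, if the wrist force passes 120 N, or if a joint passes its speed limit or range.

## Working session

There is one attempt and no reset: what is moved stays moved. The work goes in short steps, Python scripts to look and compute and a tool call to move; the robot and the scene stay as the last step left them, time stands still between calls to the robot, and variables do not carry over. Pictures are saved under pics/ and viewed, at most 14 in all, crops included, and the job is handed in when it is done.

Besides the shell and the picture viewer there is one more tool, called after "Request:" as name(argument=value, ...), one argument or row to a line, values as JSON. servo_tool: Moves the arm, as the interface text tells. Its arguments: {"type":"object","properties":{"series":{"type":"string"},"squeeze":{"type":"number"}},"required":["series"]}

```bash
ls; mkdir -p pics; python3 - <<'E'
from rig import manip, eyes
import cv2
for n in ("top","scene"):
    cv2.imwrite(f"pics/{n}0.png", eyes.get_image(n)[:,:,::-1])
    print(n, eyes.camera_info(n))
s=manip.get_state(); print({k:s[k] for k in("clock","position","ee_rot","width")})
E
```

```text
pics
top {'fx': 492.824658117816, 'fy': 492.824658117816, 'cx': 319.35573935354927, 'cy': 233.4312704617907, 'dist': array([-0.02173901,  0.        ,  0.        ,  0.        ,  0.        ]), 'eye': array([0.43375053, 0.09569425, 1.05189357]), 'orientation': array([-0.0362247 ,  0.71072491, -0.69988332,  0.06100166])}
scene {'fx': 585.0441650000392, 'fy': 585.0441650000392, 'cx': 318.36299789548906, 'cy': 246.58121951310312, 'dist': array([-0.07097195,  0.        ,  0.        ,  0.        ,  0.        ]), 'eye': array([-0.08008212,  0.64337777,  0.87978661]), 'orientation': array([ 0.1611453 , -0.37270245,  0.84423424, -0.34984801])}
{'clock': 0.1, 'position': array([ 0.1564718 , -0.55279742,  0.23051894]), 'ee_rot': array([-8.38361098e-04,  9.90508401e-01,  1.37449639e-01, -2.42165005e-05]), 'width': 0.0855471883209888}
```

View pics/top0.png

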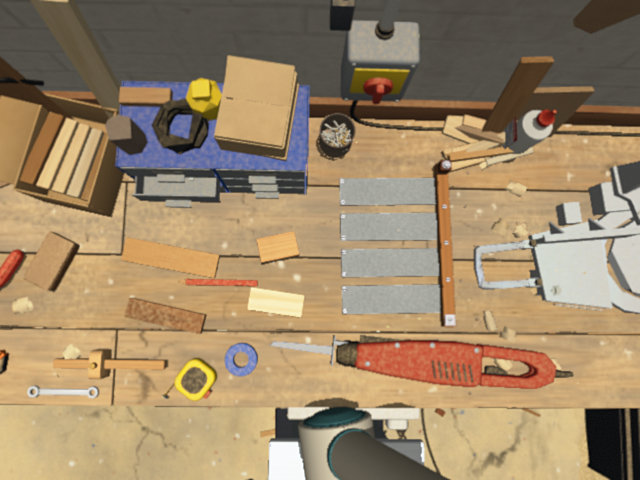

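View pics/scene0.png

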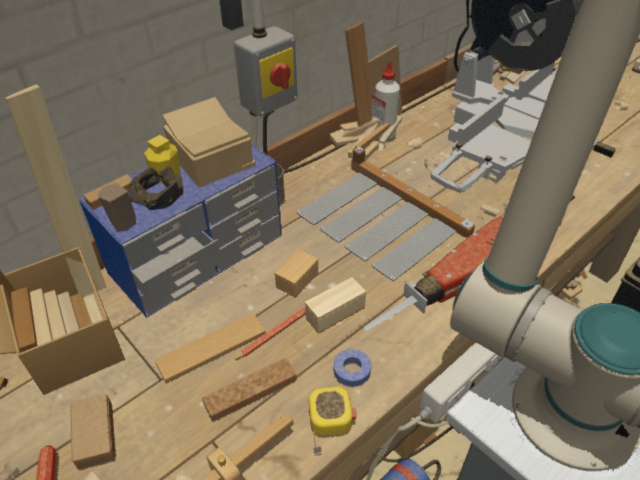

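The top view shows the fence at the right, at columns 440–452. The post with its bolt is at the far end (445,165) and the flat plate at the near end (449,320), so the order is a→bay1, b→bay2, c→bay3, d→bay4. The offcuts are a (278,247), b (276,302), c (165,314) and d (170,256), with the pencil at (221,282). The scene view also shows the post at the far end (358,155).

```bash
cat > h.py <<'E'
import numpy as np, cv2
from scipy.spatial.transform import Rotation as R
from rig import manip, eyes
def ray(info, px, z):
    K=np.array([[info['fx'],0,info['cx']],[0,info['fy'],info['cy']],[0,0,1]])
    u=cv2.undistortPoints(np.float64(px).reshape(-1,1,2),K,np.array(info['dist'])).reshape(-1,2)
    q=info['orientation']; d=R.from_quat([q[1],q[2],q[3],q[0]]).apply(np.c_[u,np.ones(len(u))])
    e=np.array(info['eye']); return e+d*((z-e[2])/d[:,2])[:,None]
def rect(p):  # world pts -> centre, sizes, direction of long axis (rad, 0..pi)
    (c,s,a)=cv2.minAreaRect(np.float32(p[:,:2]*1000)); b=cv2.boxPoints((c,s,a))
    e=[b[1]-b[0],b[2]-b[1]]; l=max(e,key=np.linalg.norm)
    return np.round(c,1), np.round(sorted(s),1), np.round(np.degrees(np.arctan2(l[1],l[0]))%180,1)
def seg(im, r, it=6):
    m=np.zeros(im.shape[:2],np.uint8)
    cv2.grabCut(im,m,r,np.zeros((1,65)),np.zeros((1,65)),it,cv2.GC_INIT_WITH_RECT)
    m=((m==1)|(m==3)).astype(np.uint8)
    c,_=cv2.findContours(m,cv2.RETR_EXTERNAL,cv2.CHAIN_APPROX_NONE)
    return max(c,key=cv2.contourArea)
E
python3 - <<'E'
from h import *
im=cv2.imread("pics/top0.png"); inf=eyes.camera_info("top")
out=im.copy()
for n,r,z in [("a",(250,226,56,42),.04),("b",(242,282,68,40),.045),("c",(118,290,94,48),.02),("d",(114,230,112,54),.012),("pencil",(180,274,84,18),.008)]:
    c=seg(im,r); cv2.drawContours(out,[c],-1,(0,255,0),1)
    print(n,*rect(ray(inf,c,z)))
hsv=cv2.cvtColor(im,cv2.COLOR_BGR2HSV)
m=((hsv[...,1]<45)&(hsv[...,2]>90)).astype(np.uint8); m[:170]=0;m[322:]=0;m[:,:332]=0;m[:,446:]=0
for c in cv2.findContours(cv2.morphologyEx(m,cv2.MORPH_OPEN,np.ones((3,3))),cv2.RETR_EXTERNAL,cv2.CHAIN_APPROX_NONE)[0]:
    if cv2.contourArea(c)>800: cv2.drawContours(out,[c],-1,(0,0,255),1); print("bay",*rect(ray(inf,c,.004)))
cv2.imwrite("pics/seg.png",cv2.resize(out[150:350,110:460],None,fx=2.2,fy=2.2))
E
```

```text
a [543.  143.3] [58.7 85.1] 101.5
b [432.2 147.8] [ 44.1 109.3] 82.2
c [401.8 380.4] [ 66.1 175.3] 88.6
d [517.9 376.4] [ 59.7 201.7] 79.6
pencil [471.6 264. ] [ 13.7 148.8] 89.7
bay [441.6 -93.9] [ 58.9 208.4] 90.8
bay [519.9 -91.7] [ 58.9 209.5] 91.6
bay [597.2 -89.3] [ 59.  209.9] 91.1
bay [675.5 -87.8] [ 58.3 208.7] 91.3
```

View pics/seg.png

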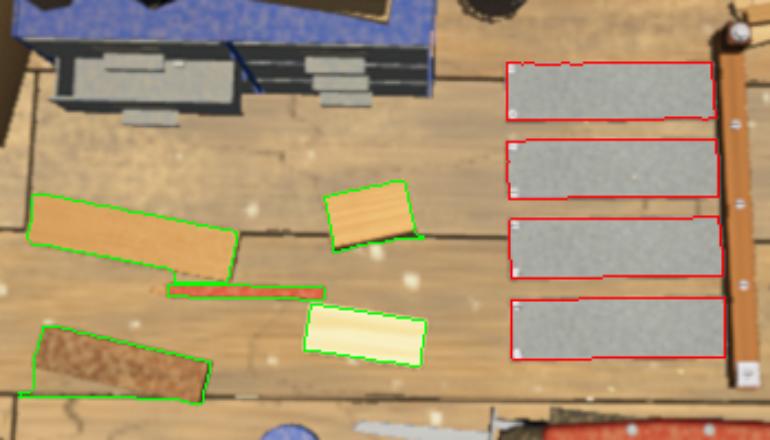

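The green outlines fit a and b well, including a sliver of a's shadow. The outlines of c and d take in some shadow and plank line, so I'll use their corners instead. In crop pixels, c is about (44,326),(211,361),(203,403),(38,366) and d about (33,194),(238,232),(229,282),(27,241). The bay sizes and the 78 mm pitch agree with what's given.

```bash
cat >> h.py <<'E'
def go(x,y,z,h):  # mm, deg heading of tool x -> shift in tool axes and turn
    s=manip.get_state(); q=s['ee_rot']; r=R.from_quat([q[1],q[2],q[3],q[0]])
    t=R.from_matrix(np.c_[[np.cos(np.radians(h)),np.sin(np.radians(h)),0],[np.sin(np.radians(h)),-np.cos(np.radians(h)),0],[0,0,-1]])
    print("go",np.round(r.inv().apply(np.array([x,y,z])/1000-s['position']),4),np.round((r.inv()*t).as_rotvec(degrees=True),2),
      "now",np.round(s['position']*1000,1),"clk",s['clock'],"w",round(s['width'],4))
E
python3 - <<'E'
from h import *
inf=eyes.camera_info("top")
P={"a":([(324,196),(405,181),(414,233),(332,246)],.04),"c":([(44,326),(211,361),(203,403),(38,366)],.02),"d":([(33,194),(238,232),(229,282),(27,241)],.012)}
for n,(c,z) in P.items(): print(n,*rect(ray(inf,np.array(c)/2.2+[110,150],z)))
im=cv2.imread("pics/top0.png")
hsv=cv2.cvtColor(im,cv2.COLOR_BGR2HSV)
m=(((hsv[...,0]<9)|(hsv[...,0]>172))&(hsv[...,1]>120)).astype(np.uint8); m[:270]=0;m[296:]=0;m[:,:170]=0;m[:,275:]=0
c=max(cv2.findContours(m,cv2.RETR_EXTERNAL,cv2.CHAIN_APPROX_NONE)[0],key=len); print("pencil",*rect(ray(inf,c,.008)))
go(540,142,150,101.5)
E
```

```text
a [543.9 146.7] [49.9 77.3] 100.8
c [401.2 372.7] [ 39.1 161.3] 79.1
d [520.2 374.3] [ 48.2 201.1] 80.4
pencil [471.9 265. ] [ 12.  146.7] 89.6
go [ 0.5582 -0.564   0.0816] [-7.00e-02 -8.00e-02 -8.57e+01] now [ 156.5 -552.8  230.5] clk 0.1 w 0.0855
```

Request:
servo_tool(
  series="0.034 -0.034 0 0 0 -8.5 0;0.068 -0.068 0 0 0 -17 0;0.102 -0.102 0 0 0 -25.5 0;0.136 -0.136 0 0 0 -34 0;0.17 -0.17 0 0 0 -42.5 0",
  squeeze=40,
)

```text
clock: 0.6
position: [0.2743, -0.3415, 0.231]
ee_rot: [-0.0, 0.872, 0.489, 0.0]
contact_force: [1.0, 0.1, 0.3]
width: 0.0855
gripper_force: 0.0
```

```bash
python3 -c "
from h import *
go(543.5,145.5,230,101)"
```

```text
go [ 0.5559 -0.0239  0.0013] [-0.00e+00 -3.00e-02 -4.24e+01] now [ 274.3 -341.5  231. ] clk 0.6 w 0.0855
```

Request:
servo_tool(
  series="0.04 -0.002 0 0 0 -8.5 0;0.08 -0.004 0 0 0 -17 0;0.12 -0.006 0 0 0 -25.5 0;0.16 -0.008 0 0 0 -34 0;0.2 -0.01 0 0 0 -42.4 0.2",
)

```text
clock: 1.1
position: [0.3707, -0.1663, 0.2311]
ee_rot: [-0.0, 0.636, 0.772, -0.0]
contact_force: [1.4, -0.2, 0.3]
width: 0.0732
gripper_force: 0.0
```

```bash
python3 -c "
from h import *
go(543.5,145.5,110,101)"
```

```text
go [0.273  0.2293 0.1211] [-0.   -0.    0.03] now [ 370.7 -166.3  231.1] clk 1.1 w 0.0732
```

Request:
servo_tool(
  series="0.036 0.03 0 0 0 0 0.2;0.072 0.06 0 0 0 0 0.2;0.108 0.09 0 0 0 0 0.2;0.144 0.12 0 0 0 0 0.2;0.18 0.15 0 0 0 0 0.2",
)

```text
clock: 1.6
position: [0.4847, 0.0387, 0.2311]
ee_rot: [-0.0, 0.638, 0.77, -0.0]
contact_force: [0.4, -0.6, 0.2]
width: 0.0682
gripper_force: 0.0
```

Request:
servo_tool(
  series="0.031 0.026 0.03 0 0 0 0.2;0.062 0.052 0.06 0 0 0 0.2;0.093 0.079 0.09 0 0 0 0.2;0.093 0.079 0.121 0 0 0 0.2;0.093 0.079 0.121 0 0 0 0.2",
)

```text
clock: 2.1
position: [0.5411, 0.1433, 0.1055]
ee_rot: [-0.004, 0.637, 0.771, -0.004]
contact_force: [-1.2, 0.0, -1.0]
width: 0.0686
gripper_force: 0.0
```

```bash
python3 - <<'E'
from h import *
inf=eyes.camera_info("wrist"); im=eyes.get_image("wrist"); cv2.imwrite("pics/w1.png",im[:,:,::-1]); print(inf)
go(543.5,145.5,8,101)
E
```

```text
{'fx': 395.7043723279012, 'fy': 395.7043723279012, 'cx': 316.9982578237383, 'cy': 244.61279039024595, 'dist': array([-0.04872549,  0.        ,  0.        ,  0.        ,  0.        ]), 'eye': array([0.52802914, 0.21868911, 0.24849581]), 'orientation': array([0.15080436, 0.98406542, 0.09376627, 0.00901058])}
go [0.0025 0.0021 0.1   ] [-0.39 -0.   -0.24] now [542.6 142.8 108. ] clk 2.15 w 0.0684
```

View pics/w1.png

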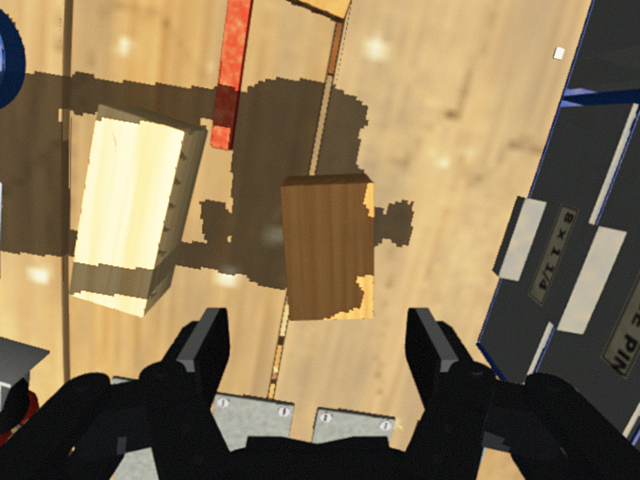

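The wrist view shows a's top face at about (283,185),(371,181),(374,317),(290,320), standing roughly between the fingers. The pencil's right end is at (222,148), and b's top face is at (98,112)–(142,305).

```bash
python3 - <<'E'
from h import *
inf=eyes.camera_info("wrist")
print(rect(ray(inf,[(283,185),(371,181),(374,317),(290,320)],.04)))
print(rect(ray(inf,[(98,118),(186,134),(145,305),(75,290)],.045)))
go(543.5,145.5,8,101)
E
```

```text
(array([548.1, 148.6]), array([50. , 80.7]), np.float32(103.2))
(array([435.2, 150.3]), array([ 45.1, 104.5]), np.float32(83.6))
go [0.0025 0.0021 0.1   ] [-0.39 -0.   -0.24] now [542.6 142.8 108. ] clk 2.15 w 0.0684
```

Request:
servo_tool(
  series="0.004 0.004 0.03 0 0 -1 0.2;0.004 0.004 0.06 0 0 -1 0.2;0.004 0.004 0.085 0 0 -1 0.2;0.004 0.004 0.098 0 0 -1 0.2;0.004 0.004 0.098 0 0 -1 0.2",
)

```text
clock: 2.65
position: [0.5475, 0.1466, 0.0122]
ee_rot: [-0.0, 0.632, 0.775, -0.001]
contact_force: [0.3, 1.0, -0.2]
width: 0.0686
gripper_force: 0.0
```

Request:
servo_tool(
  series="0 0 0 0 0 0 0.6;0 0 0 0 0 0 0.6;0 0 0 0 0 0 0.6;0 0 0 0 0 0 0.6;0 0 0 0 0 0 0.6",
  squeeze=40,
)

```text
clock: 3.15
position: [0.5496, 0.1475, 0.0142]
ee_rot: [0.001, 0.631, 0.776, 0.001]
contact_force: [0.1, -0.8, 7.5]
width: 0.0493
gripper_force: 43.7
```

Request:
servo_tool(
  series="0 0 -0.03 0 0 0 0.6;0 0 -0.06 0 0 0 0.6;0 0 -0.09 0 0 0 0.6;-0.02 0 -0.11 0 0 3 0.6;-0.04 0.01 -0.11 0 0 6 0.6",
)

```text
clock: 3.65
position: [0.567, 0.1105, 0.1264]
ee_rot: [0.002, 0.671, 0.741, 0.002]
contact_force: [0.8, 0.3, 0.3]
width: 0.0495
gripper_force: 43.0
```

```bash
python3 -c "
from h import *
go(677,-144.8,120,91.5)"
```

```text
go [-0.2649  0.0842  0.007 ] [ 0.36 -0.    4.17] now [567.  110.5 126.4] clk 3.65 w 0.0495
```

Request:
servo_tool(
  series="-0.045 0.014 0 0 0 1 0.6;-0.09 0.028 0 0 0 2 0.6;-0.135 0.042 0 0 0 3 0.6;-0.18 0.057 0 0 0 4 0.6;-0.225 0.072 0 0 0 4.2 0.6",
)

```text
clock: 4.15
position: [0.6604, -0.1082, 0.1229]
ee_rot: [0.0, 0.698, 0.716, 0.0]
contact_force: [0.8, 0.2, -0.4]
width: 0.0492
gripper_force: 43.0
```

```bash
python3 -c "
from h import *
go(677,-144.8,40,91.5)"
```

```text
go [-0.037   0.0156  0.0829] [ 0.04  0.   -0.02] now [ 660.4 -108.2  122.9] clk 4.15 w 0.0492
```

Request:
servo_tool(
  series="-0.037 0.0155 0 0 0 0 0.6;-0.037 0.0155 0.03 0 0 0 0.6;-0.037 0.0155 0.06 0 0 0 0.6;-0.037 0.0155 0.083 0 0 0 0.6;-0.037 0.0155 0.083 0 0 0 0.6",
)

```text
clock: 4.65
position: [0.6733, -0.1423, 0.0357]
ee_rot: [-0.004, 0.698, 0.716, -0.002]
contact_force: [-0.3, 0.6, -0.6]
width: 0.049
gripper_force: 42.9
```

```bash
python3 - <<'E'
from h import *
inf=eyes.camera_info("wrist"); im=eyes.get_image("wrist"); cv2.imwrite("pics/w2.png",im[:,:,::-1])
go(677,-144.8,19,91.5)
E
```

```text
go [-0.0022  0.002   0.0189] [-0.2  -0.07 -0.01] now [ 675.  -142.7   38. ] clk 4.7 w 0.0492
```

View pics/w2.png

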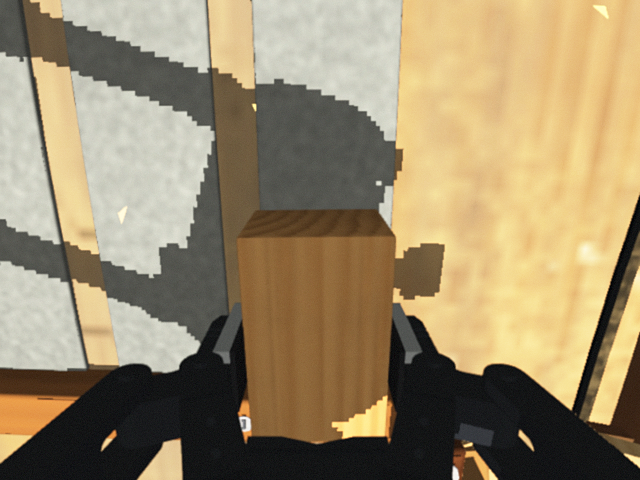

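The wrist view shows block a held above bay1. Bay1's edges run from (253,0) to (260,180) on the left and (402,0) to (394,180) on the right. The block's lower end edge runs from (257,210) to (380,210).

```bash
python3 - <<'E'
from h import *
inf=eyes.camera_info("wrist")
print(ray(inf,[(253,2),(402,2),(260,180),(394,180)],.004).round(4))
print("block end",ray(inf,[(257,210),(380,210)],.026).round(4),ray(inf,[(240,237),(393,237)],.066).round(4))
go(677,-144.8,19,91.5)
E
```

```text
[[ 0.6459 -0.0205  0.004 ]
 [ 0.7055 -0.0189  0.004 ]
 [ 0.6479 -0.092   0.004 ]
 [ 0.7077 -0.0904  0.004 ]]
block end [[ 0.6496 -0.1008  0.026 ]
 [ 0.6988 -0.0995  0.026 ]] [[ 0.6504 -0.1004  0.066 ]
 [ 0.6968 -0.0992  0.066 ]]
go [-0.0022  0.002   0.0189] [-0.2  -0.07 -0.01] now [ 675.  -142.7   38. ] clk 4.7 w 0.0492
```

Request:
servo_tool(
  series="-0.004 0.004 0 0 0 0 0.6;-0.004 0.004 0.01 0 0 0 0.6;-0.004 0.004 0.018 0 0 0 0.6;-0.004 0.004 0.021 0 0 0 0.6;-0.004 0.004 0.021 0 0 0 0.6",
)

```text
clock: 5.2
position: [0.6803, -0.1468, 0.0184]
ee_rot: [0.0, 0.698, 0.716, -0.0]
contact_force: [-0.6, 0.1, -1.1]
width: 0.0495
gripper_force: 42.9
```

Request:
servo_tool(
  series="0 0 0 0 0 0 0.3;0 0 0 0 0 0 0.25;0 0 0 0 0 0 0.25;0 0 -0.03 0 0 0 0.25;0 0 -0.07 0 0 0 0.25",
)

```text
clock: 5.7
position: [0.6785, -0.1463, 0.0862]
ee_rot: [-0.003, 0.698, 0.716, -0.001]
contact_force: [1.0, 0.4, 1.1]
width: 0.0641
gripper_force: 0.0
```

```bash
python3 -c "
from h import *
go(434.5,150,120,83)"
```

```text
go [ 0.3027 -0.2363 -0.0317] [-0.35 -0.09  8.5 ] now [ 678.5 -146.3   86.2] clk 5.7 w 0.0641
```

Request:
servo_tool(
  series="0 0 -0.04 0 0 0 0.22;0.04 -0.032 -0.044 0 0 4 0.22;0.08 -0.063 -0.044 0 0 8 0.22;0.12 -0.094 -0.044 0 0 8.5 0.22;0.16 -0.125 -0.044 0 0 8.5 0.22",
)

```text
clock: 6.2
position: [0.552, 0.0085, 0.1325]
ee_rot: [0.0, 0.749, 0.662, 0.0]
contact_force: [0.8, 0.8, 0.4]
width: 0.0669
gripper_force: 0.0
```

```bash
python3 -c "
from h import *
go(434.5,150,110,83)"
```

```text
go [ 0.126  -0.134   0.0224] [ 0.04 -0.01 -0.05] now [552.    8.5 132.5] clk 6.2 w 0.0669
```

Request:
servo_tool(
  series="0.04 -0.043 0.007 0 0 0 0.22;0.08 -0.085 0.014 0 0 0 0.22;0.126 -0.134 0.022 0 0 0 0.22;0.126 -0.134 0.022 0 0 0 0.22;0.126 -0.134 0.022 0 0 0 0.22",
)

```text
clock: 6.7
position: [0.4311, 0.151, 0.1098]
ee_rot: [-0.002, 0.748, 0.664, -0.001]
contact_force: [-0.2, 0.5, -1.0]
width: 0.0667
gripper_force: 0.0
```

```bash
python3 - <<'E'
from h import *
inf=eyes.camera_info("wrist"); im=eyes.get_image("wrist"); cv2.imwrite("pics/w3.png",im[:,:,::-1])
go(434.5,150,10,83)
E
```

```text
go [0.0002 0.0006 0.1003] [-0.03  0.01  0.21] now [433.9 149.9 110.3] clk 6.75 w 0.0671
```

View pics/w3.png

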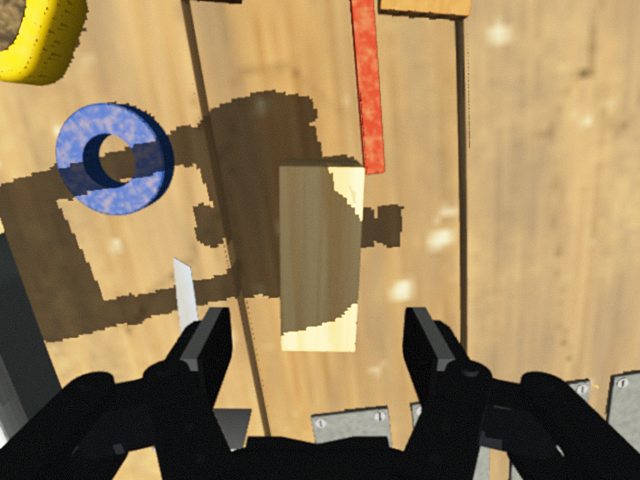

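The wrist view shows b's top face at (280,166),(364,168),(356,352),(282,350), centred between the fingers. The pencil's end is at (373,172), beside b's left end.

```bash
python3 - <<'E'
from h import *
inf=eyes.camera_info("wrist")
print(rect(ray(inf,[(280,166),(364,168),(356,352),(282,350)],.045)))
p=ray(inf,[(363,174),(384,174)],.008);print(p)
go(434.5,148,12,83)
E
```

```text
(array([435.6, 148.2]), array([ 44.8, 110.3]), np.float32(82.2))
[[0.46713453 0.19146011 0.008     ]
 [0.48002145 0.18995137 0.008     ]]
go [-0.0018  0.0008  0.0983] [-0.03  0.01  0.21] now [433.9 149.9 110.3] clk 6.75 w 0.0671
```

Request:
servo_tool(
  series="-0.0015 0.0015 0.03 0 0 1 0.22;-0.0015 0.0015 0.06 0 0 1 0.22;-0.0015 0.0015 0.085 0 0 1 0.22;-0.0015 0.0015 0.097 0 0 1 0.22;-0.0015 0.0015 0.097 0 0 1 0.22",
)

```text
clock: 7.25
position: [0.4371, 0.1459, 0.0119]
ee_rot: [-0.001, 0.755, 0.656, -0.001]
contact_force: [0.3, 0.3, -0.2]
width: 0.0665
gripper_force: 0.0
```

Request:
servo_tool(
  series="0 0 0 0 0 0 0.6;0 0 0 0 0 0 0.6;0 0 0 0 0 0 0.6;0 0 0 0 0 0 0.6;0 0 0 0 0 0 0.6",
)

```text
clock: 7.75
position: [0.438, 0.147, 0.0141]
ee_rot: [0.001, 0.755, 0.656, 0.001]
contact_force: [0.9, -1.6, 4.2]
width: 0.0445
gripper_force: 42.6
```

Request:
servo_tool(
  series="0 0 -0.03 0 0 0 0.6;0 0 -0.06 0 0 0 0.6;0 0 -0.09 0 0 0 0.6;0 0 -0.12 0 0 0 0.6;0 0 -0.13 0 0 0 0.6",
)

```text
clock: 8.25
position: [0.4386, 0.1474, 0.146]
ee_rot: [0.001, 0.755, 0.656, 0.002]
contact_force: [-0.1, 0.3, -1.7]
width: 0.0445
gripper_force: 42.2
```

```bash
python3 -c "
from h import *
go(600.5,-131,140,91.5)"
```

```text
go [-0.2533  0.199   0.0066] [ 0.32 -0.08 -9.48] now [438.6 147.4 146. ] clk 8.25 w 0.0445
```

Request:
servo_tool(
  series="-0.038 0.03 0 0 0 -3 0.6;-0.076 0.06 0 0 0 -6 0.6;-0.114 0.09 0 0 0 -9 0.6;-0.152 0.12 0 0 0 -9.5 0.6;-0.19 0.15 0 0 0 -9.5 0.6",
)

```text
clock: 8.75
position: [0.559, -0.0635, 0.1419]
ee_rot: [-0.001, 0.698, 0.716, -0.0]
contact_force: [1.2, -0.0, -1.7]
width: 0.0445
gripper_force: 42.1
```

```bash
python3 -c "
from h import *
go(600.5,-131,40,91.5)"
```

```text
go [-0.0686  0.0399  0.1018] [-0.11 -0.05  0.01] now [559.  -63.5 141.9] clk 8.75 w 0.0445
```

Request:
servo_tool(
  series="-0.034 0.02 0 0 0 0 0.6;-0.066 0.038 0 0 0 0 0.6;-0.066 0.038 0.03 0 0 0 0.6;-0.066 0.038 0.07 0 0 0 0.6;-0.066 0.038 0.102 0 0 0 0.6",
)

```text
clock: 9.25
position: [0.5973, -0.1269, 0.038]
ee_rot: [-0.002, 0.698, 0.716, -0.001]
contact_force: [-0.1, 0.4, -1.9]
width: 0.0445
gripper_force: 42.1
```

```bash
python3 - <<'E'
from h import *
eyes.get_image("top");eyes.get_image("top")
inf=eyes.camera_info("wrist"); im=eyes.get_image("wrist"); cv2.imwrite("pics/w4.png",im[:,:,::-1])
go(600.5,-131,19,91.5)
E
```

```text
go [-0.005   0.0044  0.0191] [-0.41 -0.15 -0.  ] now [ 596.2 -126.2   38.2] clk 9.4 w 0.045
```

View pics/w4.png

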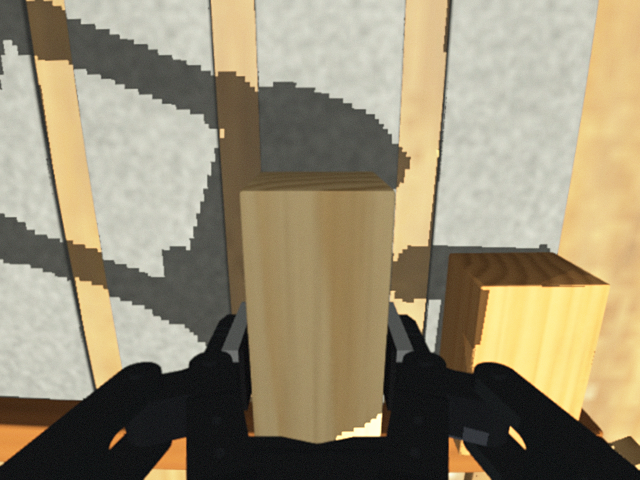

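The wrist view shows b held over bay2, whose edges are (257,2)–(259,170) and (406,2)–(398,170). The top edge of b's end is (241,190)–(393,190). Block a sits on bay1 with its lower end edge at (449,255)–(549,250).

```bash
python3 - <<'E'
from h import *
inf=eyes.camera_info("wrist")
print(ray(inf,[(257,2),(406,2),(259,170),(398,170)],.004).round(4)[:,:2])
print("b",ray(inf,[(241,190),(393,190)],.069).round(4)[:,:2])
print("a",ray(inf,[(449,255),(549,250)],.004).round(4)[:,:2],ray(inf,[(487,290),(609,284)],.044).round(4)[:,:2])
go(600.5,-131,19,91.5)
E
```

```text
[[ 0.5684 -0.0038]
 [ 0.6282 -0.0023]
 [ 0.5684 -0.0711]
 [ 0.6302 -0.0694]]
b [[ 0.5728 -0.0692]
 [ 0.6163 -0.068 ]]
a [[ 0.6579 -0.1085]
 [ 0.7059 -0.1047]] [[ 0.66   -0.1089]
 [ 0.7076 -0.1054]]
go [-0.005   0.0044  0.0191] [-0.41 -0.15 -0.  ] now [ 596.2 -126.2   38.2] clk 9.4 w 0.045
```

Request:
servo_tool(
  series="-0.008 0.0045 0 0 0 0 0.6;-0.008 0.0045 0.01 0 0 0 0.6;-0.008 0.0045 0.018 0 0 0 0.6;-0.008 0.0045 0.021 0 0 0 0.6;-0.008 0.0045 0.021 0 0 0 0.6",
)

```text
clock: 9.9
position: [0.6029, -0.1346, 0.0199]
ee_rot: [-0.0, 0.698, 0.716, -0.0]
contact_force: [0.8, 0.1, -1.2]
width: 0.044
gripper_force: 42.0
```

Request:
servo_tool(
  series="0 0 0 0 0 0 0.35;0 0 0 0 0 0 0.32;0 0 0 0 0 0 0.32;0 0 -0.03 0 0 0 0.32;0 0 -0.07 0 0 0 0.32",
)

```text
clock: 10.4
position: [0.6018, -0.1344, 0.0891]
ee_rot: [-0.002, 0.698, 0.716, -0.001]
contact_force: [0.7, -1.0, 0.1]
width: 0.0583
gripper_force: 0.0
```

```bash
python3 -c "
from h import *
go(401,373,140,79)"
```

```text
go [ 0.5125 -0.1877 -0.0491] [-0.29 -0.07 12.5 ] now [ 601.8 -134.4   89.1] clk 10.4 w 0.0583
```

Request:
servo_tool(
  series="0 0 -0.05 0 0 0 0.25;0.045 -0.017 -0.05 0 0 4 0.25;0.09 -0.034 -0.05 0 0 8 0.25;0.135 -0.05 -0.05 0 0 12.5 0.25;0.18 -0.067 -0.05 0 0 12.5 0.25",
)

```text
clock: 10.9
position: [0.5312, 0.0447, 0.1409]
ee_rot: [0.0, 0.772, 0.635, 0.001]
contact_force: [0.4, 0.0, -0.2]
width: 0.0642
gripper_force: 0.0
```

```bash
python3 -c "
from h import *
go(401,373,110,79)"
```

```text
go [ 0.297  -0.1911  0.0307] [ 0.09 -0.02 -0.12] now [531.2  44.7 140.9] clk 10.9 w 0.0642
```

Request:
servo_tool(
  series="0.04 -0.026 0 0 0 0 0.25;0.08 -0.052 0 0 0 0 0.25;0.12 -0.078 0 0 0 0 0.25;0.16 -0.104 0 0 0 0 0.25;0.2 -0.13 0 0 0 0 0.25",
)

```text
clock: 11.4
position: [0.4415, 0.2661, 0.1408]
ee_rot: [0.0, 0.772, 0.636, 0.001]
contact_force: [0.9, 0.6, 0.8]
width: 0.0639
gripper_force: 0.0
```

Request:
servo_tool(
  series="0.04 -0.025 0.01 0 0 0 0.25;0.08 -0.05 0.02 0 0 0 0.25;0.096 -0.061 0.03 0 0 0 0.25;0.096 -0.061 0.03 0 0 0 0.25;0.096 -0.061 0.03 0 0 0 0.25",
)

```text
clock: 11.9
position: [0.4006, 0.3702, 0.1103]
ee_rot: [0.0, 0.771, 0.637, -0.0]
contact_force: [0.2, 0.1, 0.8]
width: 0.0645
gripper_force: 0.0
```

```bash
python3 - <<'E'
from h import *
inf=eyes.camera_info("wrist"); im=eyes.get_image("wrist"); cv2.imwrite("pics/w5.png",im[:,:,::-1])
go(401,373,6,79)
E
```

```text
go [ 0.0032 -0.0009  0.1047] [0.05 0.02 0.01] now [401.2 369.7 110.7] clk 11.95 w 0.0636
```

View pics/w5.png

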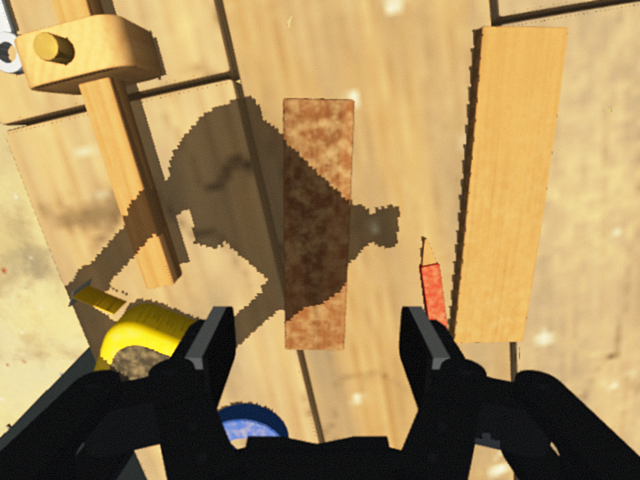

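The wrist view shows c at (284,99),(354,99),(344,350),(286,348). The pencil's tip is at (423,237), and d is at (483,27),(567,28),(523,341),(453,340).

```bash
python3 - <<'E'
from h import *
inf=eyes.camera_info("wrist")
print(rect(ray(inf,[(284,99),(354,99),(344,350),(286,348)],.02)))
print(rect(ray(inf,[(483,27),(567,28),(523,341),(454,340)],.012)))
print(ray(inf,[(423,237)],.004))
go(401,373,6,79)
E
```

```text
(array([402.5, 378.3]), array([ 39.3, 160.1]), np.float32(78.1))
(array([523.1, 375.1]), array([ 49.6, 199.5]), np.float32(80.0))
[[0.47034396 0.35979632 0.004     ]]
go [ 0.0032 -0.0009  0.1047] [0.05 0.02 0.01] now [401.2 369.7 110.7] clk 11.95 w 0.0636
```

Request:
servo_tool(
  series="0.0075 0 0.03 0 0 1 0.25;0.0075 0 0.06 0 0 1 0.25;0.0075 0 0.09 0 0 1 0.25;0.0075 0 0.104 0 0 1 0.25;0.0075 0 0.104 0 0 1 0.25",
)

```text
clock: 12.45
position: [0.402, 0.3753, 0.0048]
ee_rot: [0.0, 0.778, 0.628, -0.002]
contact_force: [-0.6, -0.2, 0.2]
width: 0.0644
gripper_force: 0.0
```

Request:
servo_tool(
  series="0 0 0 0 0 0 0.65;0 0 0 0 0 0 0.65;0 0 0 0 0 0 0.65;0 0 0 0 0 0 0.65;0 0 0 0 0 0 0.65",
)

```text
clock: 12.95
position: [0.4036, 0.3781, 0.0079]
ee_rot: [0.001, 0.777, 0.629, 0.002]
contact_force: [1.8, -1.6, 7.2]
width: 0.0389
gripper_force: 42.2
```

Request:
servo_tool(
  series="0 0 -0.03 0 0 0 0.65;0 0 -0.06 0 0 0 0.65;0 0 -0.09 0 0 0 0.65;0 0 -0.12 0 0 0 0.65;0 0 -0.13 0 0 0 0.65",
)

```text
clock: 13.45
position: [0.4035, 0.3789, 0.1396]
ee_rot: [0.0, 0.777, 0.629, 0.003]
contact_force: [0.4, -0.4, -0.6]
width: 0.0388
gripper_force: 41.4
```

```bash
python3 -c "
from h import *
go(522,-108.8,140,91.5)"
```

```text
go [-0.4525  0.2172 -0.0016] [  0.27  -0.24 -13.48] now [403.5 378.9 139.6] clk 13.45 w 0.0388
```

Request:
servo_tool(
  series="-0.04 0.02 0 0 0 -3 0.65;-0.08 0.04 0 0 0 -6 0.65;-0.12 0.06 0 0 0 -9 0.65;-0.16 0.08 0 0 0 -12 0.65;-0.2 0.098 0 0 0 -13.5 0.65",
)

```text
clock: 13.95
position: [0.4562, 0.16, 0.1355]
ee_rot: [-0.0, 0.697, 0.717, -0.0]
contact_force: [1.2, 1.0, -0.1]
width: 0.0389
gripper_force: 41.4
```

```bash
python3 -c "
from h import *
go(522,-108.8,140,91.5)"
```

```text
go [-0.2705  0.0582 -0.0045] [-0.05  0.01  0.12] now [456.2 160.  135.5] clk 13.95 w 0.0389
```

Request:
servo_tool(
  series="-0.045 0.01 0 0 0 0 0.65;-0.09 0.02 0 0 0 0 0.65;-0.135 0.029 0 0 0 0 0.65;-0.18 0.039 0 0 0 0 0.65;-0.225 0.049 0 0 0 0 0.65",
)

```text
clock: 14.45
position: [0.5108, -0.0636, 0.1354]
ee_rot: [-0.001, 0.698, 0.716, -0.0]
contact_force: [1.5, -0.3, -0.5]
width: 0.0391
gripper_force: 41.4
```

Request:
servo_tool(
  series="-0.043 0.008 0 0 0 0 0.65;-0.043 0.008 0.04 0 0 0 0.65;-0.043 0.008 0.08 0 0 0 0.65;-0.043 0.008 0.105 0 0 0 0.65;-0.043 0.008 0.105 0 0 0 0.65",
)

```text
clock: 14.95
position: [0.5166, -0.1037, 0.0272]
ee_rot: [-0.005, 0.698, 0.716, -0.002]
contact_force: [-0.0, 0.4, -0.2]
width: 0.0388
gripper_force: 41.3
```

```bash
python3 - <<'E'
from h import *
eyes.get_image("top");eyes.get_image("top")
inf=eyes.camera_info("wrist"); im=eyes.get_image("wrist"); cv2.imwrite("pics/w6.png",im[:,:,::-1])
go(522,-108.8,12,91.5)
E
```

```text
go [-0.0039  0.0006  0.02  ] [0.07 0.03 0.02] now [ 521.2 -104.9   32. ] clk 15.1 w 0.0388
```

View pics/w6.png

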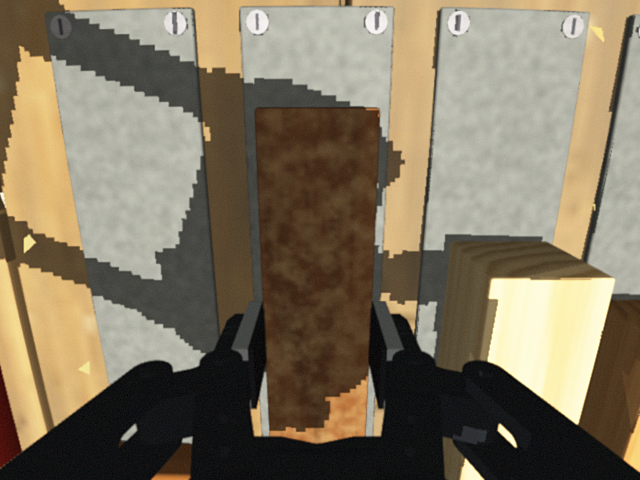

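The wrist view shows c held over bay3, whose left end corners are (240,8) and (393,8) and whose edges reach (244,110) and (389,110). The top edge of c's end is (254,108)–(379,108). Block b lies on bay2 with its lower end edge at (447,237)–(543,237).

```bash
python3 - <<'E'
from h import *
inf=eyes.camera_info("wrist")
print(ray(inf,[(240,8),(393,8),(244,110),(389,110)],.004).round(4)[:,:2])
print("c",ray(inf,[(254,108),(379,108)],.044).round(4)[:,:2])
print("b",ray(inf,[(447,237),(543,237)],.004).round(4)[:,:2],ray(inf,[(488,279),(614,276)],.049).round(4)[:,:2])
go(522,-108.8,12,91.5)
E
```

```text
[[ 0.4881  0.0134]
 [ 0.5474  0.015 ]
 [ 0.4889 -0.0246]
 [ 0.5485 -0.0231]]
c [[ 0.499  -0.0248]
 [ 0.5384 -0.0238]]
b [[ 0.5791 -0.0768]
 [ 0.6238 -0.0757]] [[ 0.5795 -0.0788]
 [ 0.6251 -0.0768]]
go [-0.0039  0.0006  0.02  ] [0.07 0.03 0.02] now [ 521.2 -104.9   32. ] clk 15.1 w 0.0388
```

Request:
servo_tool(
  series="-0.004 0 0 0 0 0 0.65;-0.004 0 0.01 0 0 0 0.65;-0.004 0 0.018 0 0 0 0.65;-0.004 0 0.019 0 0 0 0.65;-0.004 0 0.019 0 0 0 0.65",
)

```text
clock: 15.6
position: [0.5204, -0.1087, 0.0121]
ee_rot: [-0.0, 0.698, 0.716, -0.0]
contact_force: [-0.0, -0.3, -0.4]
width: 0.0386
gripper_force: 41.4
```

Request:
servo_tool(
  series="0 0 0 0 0 0 0.4;0 0 0 0 0 0 0.35;0 0 0 0 0 0 0.35;0 0 -0.03 0 0 0 0.35;0 0 -0.07 0 0 0 0.35",
)

```text
clock: 16.1
position: [0.5188, -0.1081, 0.0812]
ee_rot: [-0.002, 0.698, 0.716, -0.001]
contact_force: [1.2, -0.9, 0.1]
width: 0.0557
gripper_force: 0.0
```

Request:
servo_tool(
  series="0 0 -0.04 0 0 0 0.2;0.04 0 -0.06 0 0 4 0.2;0.08 0 -0.06 0 0 8 0.2;0.12 0 -0.06 0 0 11 0.2;0.16 0 -0.06 0 0 11 0.2",
)

```text
clock: 16.6
position: [0.5163, 0.0525, 0.1428]
ee_rot: [0.0, 0.764, 0.646, 0.0]
contact_force: [0.6, -0.4, 0.1]
width: 0.0682
gripper_force: 0.0
```

```bash
python3 -c "
from h import *
go(525,383,110,80)"
```

```text
go [ 0.3273 -0.0465  0.0328] [ 0.06 -0.01  0.41] now [516.3  52.5 142.8] clk 16.6 w 0.0682
```

Request:
servo_tool(
  series="0.045 -0.006 0 0 0 0 0.2;0.09 -0.012 0 0 0 0 0.2;0.135 -0.019 0 0 0 0 0.2;0.18 -0.025 0 0 0 0 0.2;0.225 -0.032 0 0 0 0.4 0.2",
)

```text
clock: 17.1
position: [0.5217, 0.2803, 0.1423]
ee_rot: [0.0, 0.765, 0.643, 0.0]
contact_force: [0.5, -1.3, 0.7]
width: 0.0685
gripper_force: 0.0
```

Request:
servo_tool(
  series="0.045 -0.006 0 0 0 0 0.22;0.09 -0.012 0 0 0 0 0.22;0.102 -0.014 0.02 0 0 0 0.22;0.102 -0.014 0.03 0 0 0 0.22;0.102 -0.014 0.03 0 0 0 0.22",
)

```text
clock: 17.6
position: [0.524, 0.3799, 0.1099]
ee_rot: [-0.0, 0.765, 0.644, -0.003]
contact_force: [-0.3, -0.1, 0.5]
width: 0.0663
gripper_force: 0.0
```

```bash
python3 - <<'E'
from h import *
eyes.get_image("top")
inf=eyes.camera_info("wrist"); im=eyes.get_image("wrist"); cv2.imwrite("pics/w7.png",im[:,:,::-1])
go(524.7,384,2,80)
E
```

```text
go [ 0.0041 -0.0015  0.1101] [-0.04  0.08  0.04] now [525.6 379.8 112.1] clk 17.7 w 0.0666
```

View pics/w7.png

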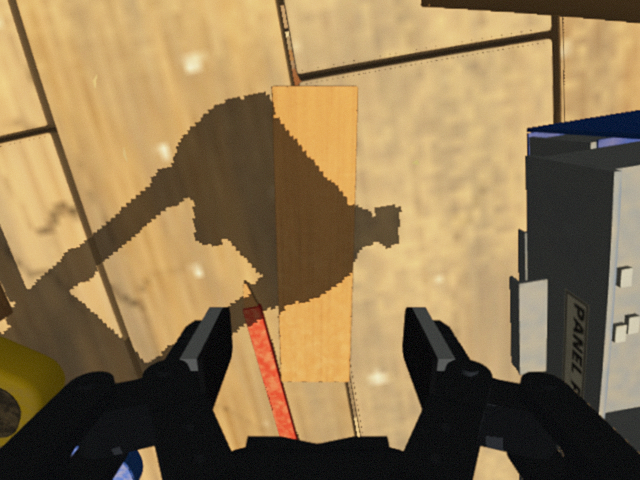

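The wrist view shows d at (272,86),(358,86),(350,382),(281,381). The pencil's tip is at (247,282), on the same side as the left finger.

```bash
python3 - <<'E'
from h import *
inf=eyes.camera_info("wrist")
print(rect(ray(inf,[(272,86),(358,86),(350,382),(281,381)],.012)))
p=ray(inf,[(247,282),(243,308),(263,306)],.006)
s=manip.get_state();q=s['ee_rot'];r=R.from_quat([q[1],q[2],q[3],q[0]])
print(p,"in tool",r.inv().apply(p-s['position']).round(4))
E
```

```text
(array([523.5, 375.8]), array([ 50.2, 200.6]), np.float32(80.0))
[[0.473374   0.36018439 0.006     ]
 [0.46615454 0.34155073 0.006     ]
 [0.48025011 0.34067127 0.006     ]] in tool [[-0.0282 -0.048   0.1062]
 [-0.0478 -0.0518  0.1062]
 [-0.0462 -0.0378  0.1062]]
```

Request:
servo_tool(
  series="0.006 -0.0015 0.03 0 0 0 0.22;0.006 -0.0015 0.06 0 0 0 0.22;0.006 -0.0015 0.09 0 0 0 0.22;0.006 -0.0015 0.104 0 0 0 0.22;0.006 -0.0015 0.107 0 0 0 0.22",
)

```text
clock: 18.2
position: [0.5249, 0.3859, 0.0043]
ee_rot: [-0.0, 0.766, 0.643, -0.001]
contact_force: [-0.3, 0.2, 0.6]
width: 0.0668
gripper_force: 0.0
```

Request:
servo_tool(
  series="0 0 0.001 0 0 0 0.3;0 0 0.002 0 0 0 0.6;0 0 0.002 0 0 0 0.6;0 0 0.002 0 0 0 0.6;0 0 0.002 0 0 0 0.6",
)

```text
clock: 18.7
position: [0.5266, 0.3878, 0.0055]
ee_rot: [0.001, 0.765, 0.643, 0.002]
contact_force: [-0.9, -1.3, 6.9]
width: 0.0483
gripper_force: 41.5
```

Request:
servo_tool(
  series="0 0 -0.02 0 0 0 0.6;0 0 -0.05 0 0 0 0.6;0 0 -0.08 0 0 0 0.6;0 0 -0.11 0 0 0 0.6;0 0 -0.13 0 0 0 0.6",
)

```text
clock: 19.2
position: [0.5262, 0.3882, 0.1364]
ee_rot: [0.0, 0.765, 0.644, 0.002]
contact_force: [0.8, -0.6, -0.4]
width: 0.0484
gripper_force: 41.6
```

```bash
python3 -c "
from h import *
go(443.5,-80,140,91.5)"
```

```text
go [-0.4754 -0.001  -0.005 ] [  0.2   -0.14 -11.39] now [526.2 388.2 136.4] clk 19.2 w 0.0484
```

Request:
servo_tool(
  series="-0.045 0 0 0 0 -3 0.6;-0.09 0 0 0 0 -6 0.6;-0.135 0 0 0 0 -9 0.6;-0.18 0 0 0 0 -11.4 0.6;-0.225 0 0 0 0 -11.4 0.6",
)

```text
clock: 19.7
position: [0.4863, 0.1644, 0.1339]
ee_rot: [0.001, 0.697, 0.717, 0.001]
contact_force: [0.5, -0.0, -0.4]
width: 0.048
gripper_force: 41.6
```

```bash
python3 -c "
from h import *
go(443.5,-80,130,91.5)"
```

```text
go [-0.2431 -0.0495  0.0038] [ 0.1  -0.01  0.09] now [486.3 164.4 133.9] clk 19.7 w 0.048
```

Request:
servo_tool(
  series="-0.045 -0.01 0 0 0 0 0.6;-0.09 -0.02 0 0 0 0 0.6;-0.135 -0.03 0 0 0 0 0.6;-0.18 -0.039 0 0 0 0 0.6;-0.22 -0.049 0 0 0 0 0.6",
)

```text
clock: 20.2
position: [0.4433, -0.0574, 0.1341]
ee_rot: [0.001, 0.698, 0.716, 0.001]
contact_force: [0.7, 0.5, -0.4]
width: 0.0481
gripper_force: 41.6
```

Request:
servo_tool(
  series="-0.018 0 0.03 0 0 0 0.6;-0.018 0 0.07 0 0 0 0.6;-0.018 0 0.1 0 0 0 0.6;-0.018 0 0.102 0 0 0 0.6;-0.018 0 0.102 0 0 0 0.6",
)

```text
clock: 20.7
position: [0.444, -0.0734, 0.0316]
ee_rot: [-0.0, 0.698, 0.716, -0.0]
contact_force: [0.6, -0.2, -0.6]
width: 0.0481
gripper_force: 41.9
```

```bash
python3 - <<'E'
from h import *
eyes.get_image("top");eyes.get_image("top")
inf=eyes.camera_info("wrist"); im=eyes.get_image("wrist"); cv2.imwrite("pics/w8.png",im[:,:,::-1])
go(443.5,-80,9.5,91.5)
E
```

```text
go [-0.0062 -0.0023  0.0235] [0.21 0.08 0.03] now [445.5 -73.7  33. ] clk 20.85 w 0.0482
```

View pics/w8.png

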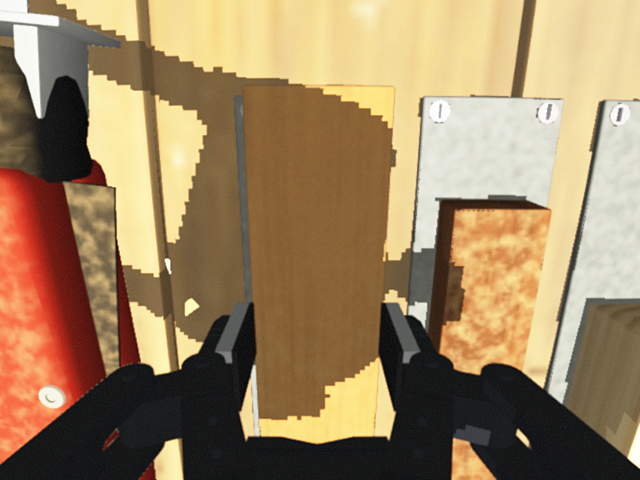

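The wrist view shows d held over bay4, with its end corners at (244,86),(395,86) and bay4's left edge at (235,98). Bay3's end corners are (420,97),(563,97), and c's end is at (443,202),(551,207). The red saw is close on the left; its edge runs from (115,190) to (137,365).

```bash
python3 - <<'E'
from h import *
inf=eyes.camera_info("wrist")
print("bay4 L, bay3",ray(inf,[(235,98),(420,97),(563,97)],.004).round(4)[:,:2])
print("d",ray(inf,[(244,86),(395,86)],.0395).round(4)[:,:2])
print("c",ray(inf,[(443,202),(551,207)],.024).round(4)[:,:2])
for z in(0.02,.05,.08): print("saw",z,ray(inf,[(115,190),(118,365),(137,365)],z).round(3)[:,:2].tolist())
E
```

```text
bay4 L, bay3 [[0.4094 0.0112]
 [0.4855 0.0136]
 [0.546  0.0162]]
d [[0.4193 0.0132]
 [0.4682 0.0145]]
c [[ 0.4934 -0.0261]
 [ 0.5374 -0.0268]]
saw 0.02 [[0.363, -0.025], [0.354, -0.107], [0.363, -0.107]]
saw 0.05 [[0.378, -0.02], [0.371, -0.086], [0.378, -0.086]]
saw 0.08 [[0.394, -0.014], [0.388, -0.065], [0.393, -0.064]]
```

Request:
servo_tool(
  series="-0.004 -0.0035 0 0 0 0 0.6;-0.004 -0.0035 0.01 0 0 0 0.6;-0.004 -0.0035 0.018 0 0 0 0.6;-0.004 -0.0035 0.022 0 0 0 0.6;-0.004 -0.0035 0.022 0 0 0 0.6",
)

```text
clock: 21.35
position: [0.4398, -0.0773, 0.0095]
ee_rot: [-0.001, 0.698, 0.716, -0.0]
contact_force: [-3.2, 0.3, 9.1]
width: 0.0484
gripper_force: 42.9
```

Request:
servo_tool(
  series="0 0 0 0 0 0 0.35;0 0 0 0 0 0 0.28;0 0 0 0 0 0 0.28;0 0 -0.03 0 0 0 0.28;0 0 -0.07 0 0 0 0.28",
)

```text
clock: 21.85
position: [0.4386, -0.0769, 0.0782]
ee_rot: [-0.003, 0.698, 0.716, -0.001]
contact_force: [1.0, -1.5, -0.3]
width: 0.0613
gripper_force: 0.0
```

Request:
servo_tool(
  series="0.02 0 -0.03 0 0 0 0.28;0.06 -0.02 -0.05 0 0 0 0.28;0.1 -0.04 -0.05 0 0 0 0.28;0.14 -0.06 -0.05 0 0 0 0.28;0.18 -0.08 -0.05 0 0 0 0.28",
)

```text
clock: 22.35
position: [0.3548, 0.1015, 0.1294]
ee_rot: [0.0, 0.698, 0.716, 0.0]
contact_force: [0.6, 0.4, -1.2]
width: 0.0613
gripper_force: 0.0
```

```bash
python3 - <<'E'
from h import *
im=eyes.get_image("top")[:,:,::-1]; cv2.imwrite("pics/t2.png",im)
cv2.imwrite("pics/t2c.png",cv2.resize(im[150:350,150:470],None,fx=2.4,fy=2.4))
E
```

```text
(no output)
```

View pics/t2c.png

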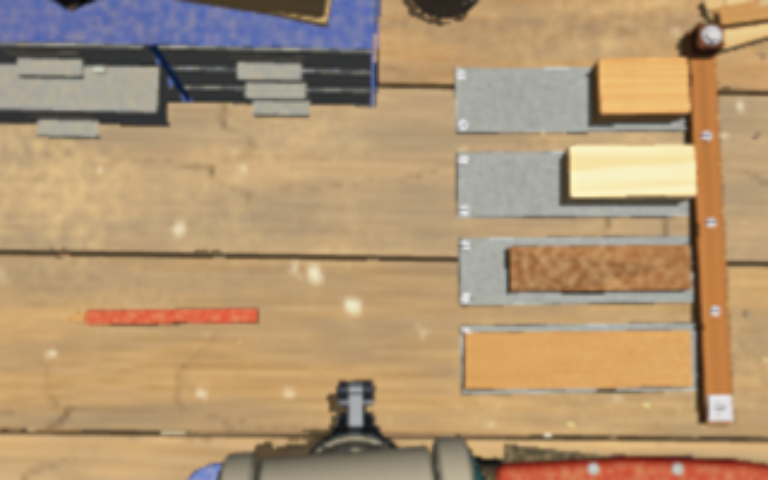

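The top view shows all four pieces in their bays in order: a (598–690, 58–115), b (569–696, 147–198), c (511–691, 248–291) and d (465–695, 330–390). The pencil has not moved.

```bash
python3 - <<'E'
from h import *
inf=eyes.camera_info("top"); im=cv2.imread("pics/t2.png")
P={"a":([(598,58),(690,58),(688,116),(598,114)],.044,678.2,-192.8),"b":([(569,147),(696,146),(696,198),(569,198)],.049,600.2,-194.8),"c":([(511,248),(691,247),(691,291),(511,290)],.024,522.4,-196.8),"d":([(465,331),(694,329),(696,388),(465,391)],.016,444.3,-198.8)}
for n,(c,z,ox,oy) in P.items():
    r=rect(ray(inf,np.array(c)/2.4+150,z)); d=r[0]-[ox,oy]
    print(n,*r,"bay x,y",np.round([d@[.026,-1],d@[1,.026]],1))
hsv=cv2.cvtColor(im,cv2.COLOR_BGR2HSV)
m=(((hsv[...,0]<9)|(hsv[...,0]>172))&(hsv[...,1]>120)).astype(np.uint8); m[:270]=0;m[296:]=0;m[:,:170]=0;m[:,275:]=0
c=max(cv2.findContours(m,cv2.RETR_EXTERNAL,cv2.CHAIN_APPROX_NONE)[0],key=len); print("pencil",*rect(ray(inf,c,.008)))
E
```

```text
a [ 679.  -146.9] [52.4 82.5] 89.9 bay x,y [-45.9   2. ]
b [ 601.3 -134.5] [ 45.7 112.5] 91.0 bay x,y [-60.3   2.7]
c [ 519.2 -111.4] [ 38.8 159.8] 90.5 bay x,y [-85.5  -1. ]
d [439.5 -93.7] [ 51.8 203. ] 91.3 bay x,y [-105.2   -2.1]
pencil [473.1 265. ] [ 10.5 146.4] 90.9
```

All four are well inside tolerance and the gripper is clear of everything, so I'm handing in.

```bash
python3 -c "
from rig import manip
print(manip.sign_off())"
```

```text
the job is handed in; nothing more can be done
None
```

The job is handed in: offcuts a, b, c and d lie in bays 1 to 4, counted from the post end, each within about 3 mm of its target in the last top view, and the pencil stayed put; sign-off returned no verdict.

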